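# Empty the saw's catch tray into the tote

## Robot

A 6-joint arm with a two-finger parallel gripper is mounted at the origin on the work surface; the furniture and walls round the work are solid. World frame = base frame: x ahead of the robot, y to its left, z up, the work surface at z = 0. Lengths are in m, angles in rad, forces in N, time in s.
With the tool pointing down it reaches from about 0.25 to 0.775 m from the base axis. Payload 4 kg.
Tool frame: the origin (TCP) lies midway between the tips of the shut fingers; the grasp point (between the pads) lies 19 mm behind it; z points along the fingers, y is the line along which they close (so a half turn about z gives the same grasp; the last joint's range is limited). The gripper opens to 94 mm and grips with 3 to 60 N. Pads are 16 mm wide; open, the fingers measure 119 mm over their backs; the gripper's body (75 mm by 177 mm) begins 78 mm behind the grasp point.
Start: joints at [1.189, 0.087, 1.371, -0, 1.684, -0.103], TCP at [0.151, 0.529, 0.206] pointing down, gripper open.
Joint ranges: [-3.1, 3.1], [-0.76, 2.03], [0.27, 2.55], [-1.08, 4.22], [0.17, 2.65], [-2.57, 2.57]. Speed limits (rad/s): [2.79, 2.79, 3.14, 3.14, 3.14, 3.14].

## Interface

Orientations are given as a 3x3 rotation matrix whose columns are the frame's x, y, z axes.
In Python, from plant import bot, capture, regions_of, pinpoint gives the robot as it stands. The module is installed in compiled form; this text tells all that it offers.
- The arm moves only by the shell command python3 -m handwheel 'ROWS' [FORCE]. ROWS is text: rows parted by semicolons, each of 7 numbers parted by spaces: the turn, a rotation vector about the tool's x, y, z normalised to -1 to 1, where 1 is 180 degrees, then the shift along the tool's x, y, z normalised to -1 to 1, where 1 is 80 mm, then the closure, from 0 (fully open) to 1 (shut). In form: ax ay az x y z jaw; .... A call has 1 to 10 rows; each row is the pose to reach, as a shift and turn from the pose commanded when the call began, along the tool's axes at that moment, turning the shorter way round; what a row does not reach only later rows make up. A row lasts 1/8 s, in which the tool goes at most 62.5 mm and 10.7 degrees, less where a joint would pass 70% of its speed; a pose out of reach is approached as far as the arm can. A call with a number of a shift or a turn outside -1 to 1 is refused whole. A call with a gripper value outside its range is refused whole. The fingers move at their own pace and stop on an object; FORCE is the grip in N (left out, the last holds). Time passes only in rows, so rows that repeat a pose let the fingers close. It gives the time, the measured TCP pose, the force, the opening and the grip force at its end, in the units of the state.
- bot.get_obs(): the state, without advancing time (a new reading comes with each control period).
- capture(name): name is "side" or "top"; returns a dict with "img" (420x560x3 uint8, red, green, blue), "range_z" (420x560 float32, m along the optical axis (not along the pixel's ray), 0 where there is no reading), "fx", "fy", "cx", "cy" (pixels), "distortion" ([k1, k2, p1, p2, k3] as OpenCV has them; the pictures are not rectified), "R" (3x3) and "t" (3): a world point X has camera coordinates R X + t. Camera axes: x right, y down, z forward; pixel columns grow to the right and rows downward; lengths in m; the calibration is good to about 2 mm. A picture is of the moment at which its call begins.
- bot.close_job(): hands the job in; it is judged then, once.
Trained networks look in a picture, given as the dict that the camera call returned (one of the last four; its "shot" number tells which), for a name from the list of things; names that differ only in an ending like _2 or _b are one class to them, and where a whole thing is asked for, a point or a joint stands for the part that bears it (a point fixed in the world has none). Each returns a list of dicts, best first, with "confidence" (0 to 1); they miss things now and then, are a little off and sometimes report something else, mostly with a low value. They report only what shows in the picture. A call takes as long as a camera call.
- regions_of(name, picture): "region" (420x560 bool, what is visible of it) and "location" ([row, column] in pixels, amid what is visible of it).
- pinpoint(name, picture): "location" ([row, column] in pixels: a listed point, or the origin of a listed thing).
The state is a dict: "t": time; "joint_positions": joint angles; "qvel": joint speeds; "joint_torque": joint torques, N m; "position": TCP position; "tcp_rot": TCP orientation; "ft_force": force on the tool from outside, world axes, zero at the start; "moment": the same for the moment, N m; "opening": finger opening in m; "grasp_force": force on a finger pad.
Only numpy, scipy, OpenCV 4.12 (cv2) and the standard library are available. Lean on these libraries where they do the work, as an engineer would, in place of code of your own. Each camera call takes 0.05 s, during which the arm holds its last target. There are 200 camera calls.

## Task

Pull the catch tray of the little post saw right out, take the two long kiln posts from it and lay them gently in the blue tote, flat and lengthwise, one in each lane. The short offcut stays in the tray; then push the tray fully home. Don't shift the tape roll or the green rib lying on the slab.

Things in the scene. Friction and masses are not known exactly. Their poses are not given: they have to be found in the camera images.
- saw: small green bench cut-off saw, fixed. Origin: centre of its foot on the desk; x points to its back, y to its left, z up. The flat housing over the tray is 225 mm deep (x -112.5 to +112.5 mm) and 158 mm wide (y), its top 68 mm above the desk; low switches and the saw head stand on its rear half (x above 0), up to 164 mm high.
- tray (a joint): travel of the catch tray in m: 0 fully home, 0.212 at the stop right out; slides along the saw's -x. It starts standing a little open, by 70 to 85 mm. About 2 N to move.
- tray_tab (a point): grip point of the tray's black upright pull tab: 12 mm thick (tray's y), reaching from 13 mm in front (-x) of this point to 27 mm behind it (front plate's grip pad), top edge 17 mm above this point, which lies 50 mm above the desk. Axes as the saw's; moves with the tray. With the tray home the housing's front edge is 32 mm behind this point.
- tray_in (a point): centre of the tray's inner floor, 10 mm above the desk; axes as the saw's. The tray is inside 208 mm (x) by 132 mm (y), its walls rise 42 mm above the floor and are 4 mm thick. Right out, it lies wholly in front of the housing. The three pieces lie across it (along y), one behind the other, about 62 mm apart.
- post_1: first long post: fawn ceramic kiln post, square bar 34 x 34 mm in section and 100 mm long, lying flat in the saw's catch tray. Body origin: centre of one end face; its z axis runs along the bar's length, its x and y are square to the four long faces.
- post_1_mid (a point): middle of the first long post, on its axis, halfway along; axes as the post's
- post_2: second long post: fawn ceramic kiln post, square bar 34 x 34 mm in section and 100 mm long, lying flat in the saw's catch tray. Body origin: centre of one end face; its z axis runs along the bar's length, its x and y are square to the four long faces.
- post_2_mid (a point): middle of the second long post, on its axis, halfway along; axes as the post's
- offcut: the short offcut: kiln post of the same fawn ceramic, 38 x 38 mm in section and only 76 mm long, lying in the tray beside the long ones. Origin: centre of one end face, z axis along its length.
- offcut_mid (a point): middle of the offcut, on its axis, halfway along
- tote: shallow blue open tote, loose, 0.9 kg, 156 x 196 mm over the rim and 42 mm high, walls 4 mm, floor 4 mm. Origin: centre of its underside; x runs along the lanes, y across. A 4 mm thick, 12 mm high rib along x at y = 0 parts it into two lanes, each 140 mm long and 88 mm wide.
- lane_left (a point): centre of the floor (4 mm above the desk) of the tote's lane at +y; axes as the tote's, x along the lane
- lane_right (a point): centre of the floor of the tote's lane at -y; axes as the tote's, x along the lane
- tape: roll of cream tape lying flat on the grey concrete slab (its top 74 mm above the desk) behind the tote, 96 mm across, 25 mm high, loose bystander; origin at the centre of its underside
- rib: green kidney-shaped throwing rib lying flat on the same slab, 36 x 101 x 5 mm, loose bystander; origin at the centre of its underside

How it is judged:
By the outcome, as a careful person would: the job done as asked, in the order asked, and still so for the second after the job is handed in, with the robot touching nothing.
It also fails if it takes over 72 s, if anything falls off the work surface, if the arm or the gripper's body presses on something with over 40 N, if the wrist force passes 120 N, or if a joint passes its speed limit or range.

## Working session

There is one attempt and no reset: what is moved stays moved. The work goes in short steps, Python scripts to look and compute and a shell command to move; the robot and the scene stay as the last step left them, time stands still between calls to the robot, and variables do not carry over. Pictures are saved under pics/ and viewed, at most 10 in all, crops included, and the job is handed in when it is done.

```bash
mkdir -p pics
cat > h.py <<'E'
import numpy as np, cv2
from plant import bot, capture, regions_of, pinpoint
def K(c): return np.array([[c['fx'],0,c['cx']],[0,c['fy'],c['cy']],[0,0,1.]])
def ray(c,rc):
    u=cv2.undistortPoints(np.array([[[rc[1],rc[0]]]],float),K(c),np.array(c['distortion'],float))[0,0]
    R=np.array(c['R']);return -R.T@np.array(c['t']), R.T@np.array([u[0],u[1],1.])
def atz(c,rc,z):
    o,d=ray(c,rc); return o+d*(z-o[2])/d[2]
def cloud(c,mask):
    r,q=np.nonzero(mask&(c['range_z']>0)); z=c['range_z'][r,q]
    u=cv2.undistortPoints(np.stack([q,r],-1).astype(float)[:,None],K(c),np.array(c['distortion'],float))[:,0]
    P=np.c_[u*z[:,None],z]; R=np.array(c['R']); return (P-np.array(c['t']))@R
def save(c,n): cv2.imwrite('pics/'+n+'.png',c['img'][:,:,::-1])
E
cat > look.py <<'E'
from h import *
np.set_printoptions(precision=4,suppress=True)
o=bot.get_obs(); print(o['t'],o['position'],o['tcp_rot'])
for n in ('side','top'):
    c=capture(n); save(c,'a_'+n)
    print(n,'cam',-np.array(c['R']).T@np.array(c['t']))
    for th,z in (('saw',0),('tray_tab',.05),('tray_in',.01),('post_1_mid',.027),('offcut_mid',.029),('tote',0),('lane_left',.004),('lane_right',.004),('tape',.074),('rib',.074)):
        for d in pinpoint(th,c)[:3]: print(th,np.round(d['location']),round(d['confidence'],2),atz(c,d['location'],z))
E
python3 look.py; python3 -c "
import cv2"
```

```text
0.0 [0.1511 0.5282 0.2043] [[-0.9614  0.2752 -0.0009]
 [ 0.2752  0.9614 -0.0021]
 [ 0.0003 -0.0022 -1.    ]]
side cam [0.6612 0.6531 0.7737]
saw [182. 192.] 0.68 [ 0.763  -0.1203  0.    ]
tray_tab [129. 281.] 0.81 [ 0.5616 -0.2149  0.05  ]
tray_in [249. 248.] 0.31 [0.6547 0.0757 0.01  ]
tote [255. 369.] 0.98 [0.4287 0.1064 0.    ]
lane_left [271. 385.] 0.73 [0.4098 0.1482 0.004 ]
lane_left [180. 192.] 0.42 [ 0.7606 -0.1224  0.004 ]
lane_right [237. 350.] 0.72 [0.4569 0.0632 0.004 ]
tape [249. 248.] 0.83 [0.6563 0.1238 0.074 ]
rib [326. 287.] 0.59 [0.6073 0.2784 0.074 ]
top cam [0.3943 0.0259 1.0283]
saw [140. 340.] 0.57 [ 0.7663 -0.1181  0.    ]
tray_tab [230. 394.] 0.84 [ 0.5584 -0.2089  0.05  ]
tray_in [168. 354.] 0.8 [ 0.7001 -0.1435  0.01  ]
post_1_mid [174. 362.] 0.65 [ 0.6806 -0.1548  0.027 ]
tote [304. 240.] 0.78 [0.4243 0.0999 0.    ]
lane_left [314. 218.] 0.76 [0.4055 0.1421 0.004 ]
lane_right [287. 253.] 0.76 [0.4575 0.0724 0.004 ]
tape [182. 218.] 0.72 [0.6582 0.1337 0.074 ]
tape [169. 356.] 0.67 [ 0.6788 -0.1353  0.074 ]
rib [208. 141.] 0.94 [0.6101 0.2847 0.074 ]
```

View pics/a_top.png

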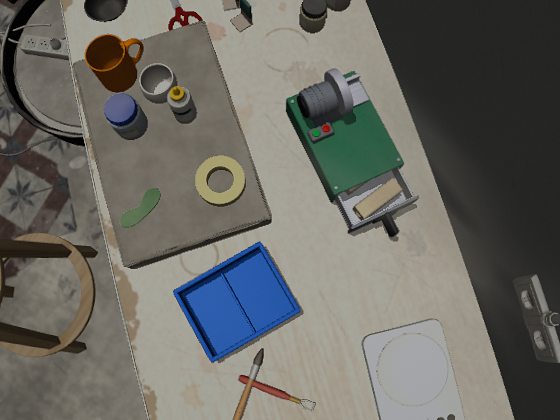

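View pics/a_side.png

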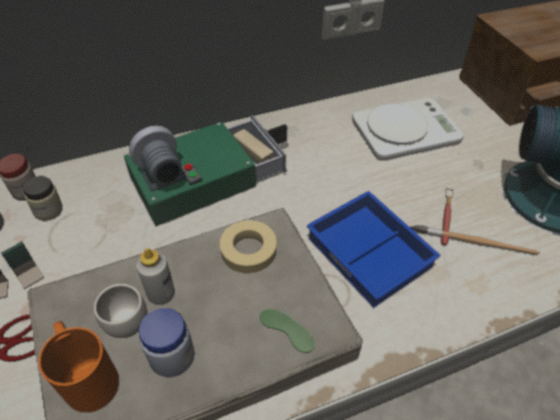

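The top view shows the saw at about (row 140, col 345) with the tray opened towards lower right and its tab at (230,392). The tote is centred near (302,238), and the tape (181,220) and rib (207,140) lie on the slab. The side view agrees. One post shows in the tray. Next I refine the yaws.

```bash
cat > fit.py <<'E'
from h import *
np.set_printoptions(precision=4,suppress=True)
def rect(P,tag):
    (c,s,a)=cv2.minAreaRect((P[:,:2]*1000).astype(np.float32)); print(tag,np.round(c,1),np.round(s,1),round(a,1),len(P))
if __name__=='__main__':
    for n in ('top','side'):
        c=capture(n); P=cloud(c,np.ones((420,560),bool))
        k=lambda zl,zh,x,y,r: P[(P[:,2]>zl)&(P[:,2]<zh)&(np.hypot(P[:,0]-x,P[:,1]-y)<r)]
        rect(k(.062,.074,.765,-.119,.15),n+' housing')
        rect(k(.034,.05,.426,.103,.14),n+' tote rim')
        q=k(.045,.075,.56,-.212,.04); rect(q,n+' tab'); print(q[:,2].max() if len(q) else None)
        rect(k(.035,.05,.68,-.155,.08),n+' post?')
E
python3 fit.py
```

```text
top housing [ 762.3 -119.2] [224.4 159.3] 23.4 5713
top tote rim [453.7 117.5] [213.9 198.8] 29.2 1800
top tab [ 575.3 -196.1] [37.2 50.7] 85.4 249
0.07320102152048832
top post? [ 638.4 -163.1] [ 75.  156.4] 12.9 846
side housing [ 760.9 -118.1] [226.3 162.1] 23.2 4262
side tote rim [428.9 103.7] [160.6 200.4] 29.3 1776
side tab [ 575.2 -198. ] [30.  48.2] 89.8 202
0.07025931130806044
side post? [ 635.  -156.5] [ 69.2 156.9] 2.9 585
```

```bash
cat > plan.py <<'E'
import sys,math
from h import *
# args: waypoints "x y z yang[;...]" mm, deg ; prints per-call az x y z normalised
o=bot.get_obs(); p=np.array(o['position'])*1000; R=np.array(o['tcp_rot']); a=math.degrees(math.atan2(R[1,1],R[0,1]))
print('now t%.2f'%o['t'],p.round(1),'yang %.1f'%a,'tilt',R[:2,2].round(4),'open',round(o['opening']*1e3,1),'q',np.array(o['joint_positions']).round(2),'f',np.array(o['ft_force']).round(1))
for w in sys.argv[1].split(';') if len(sys.argv)>1 else []:
    v=np.array(w.split(),float); dp=v[:3]-p; da=(v[3]-a+180)%360-180
    n=1
    while True:
        out=[]
        for i in range(n):
            y=math.radians(a+da*i/n); Y=np.array([math.cos(y),math.sin(y),0]); X=np.array([-Y[1],Y[0],0])*-1
            X=np.cross(Y,[0,0,-1.])
            s=dp/n; out.append((-da/n/180,X@s/80,Y@s/80,-s[2]/80))
        if max(abs(q) for r in out for q in r[1:])<=1 : break
        n+=1
    print('->',w,'len %.0f da %.0f n %d rows/call>=%d'%(np.linalg.norm(dp),da,n,max(math.ceil(np.linalg.norm(dp)/n/62.5),math.ceil(abs(da)/n/10.7))))
    for r in out: print('   0 0 '+' '.join('%.3f'%q for q in r))
    p=v[:3]; a+=da
E
cat > tab.py <<'E'
from fit import *
for n in ('top','side'):
    c=capture(n); P=cloud(c,np.ones((420,560),bool))
    a=np.radians(23.3); d=P[:,:2]-[.762,-.119]; s=np.c_[d@[np.cos(a),np.sin(a)],d@[-np.sin(a),np.cos(a)]]
    m=(P[:,2]>.053)&(P[:,2]<.085)&(s[:,0]<-.15)&(s[:,0]>-.4)&(abs(s[:,1])<.03)
    print(n,m.sum(),np.percentile(s[m],[3,50,97],axis=0).round(4).tolist())
E
python3 tab.py; python3 plan.py '400 260 205 40;480 -20 190 -30;556 -209 140 -66.7;556 -209 31 -66.7'
```

```text
top 292 [[-0.228, -0.0249], [-0.1928, 0.0021], [-0.1793, 0.0247]]
side 229 [[-0.2267, -0.0229], [-0.1956, 0.0033], [-0.1789, 0.0243]]
now t1.30 [151.4 528.8 205.5] yang 74.0 tilt [0.     0.0001] open 94.3 q [ 1.19  0.09  1.37  0.    1.68 -0.1 ] f [ 0.3 -0.5  0.4]
-> 400 260 205 40 len 366 da -34 n 5 rows/call>=2
   0 0 0.038 -0.783 -0.475 0.001
   0 0 0.038 -0.833 -0.379 0.001
   0 0 0.038 -0.872 -0.277 0.001
   0 0 0.038 -0.899 -0.172 0.001
   0 0 0.038 -0.913 -0.064 0.001
-> 480 -20 190 -30 len 292 da -70 n 4 rows/call>=2
   0 0 0.097 -0.831 -0.371 0.047
   0 0 0.097 -0.904 -0.104 0.047
   0 0 0.097 -0.893 0.173 0.047
   0 0 0.097 -0.800 0.433 0.047
-> 556 -209 140 -66.7 len 210 da -37 n 3 rows/call>=2
   0 0 0.068 -0.524 0.668 0.208
   0 0 0.068 -0.370 0.764 0.208
   0 0 0.068 -0.200 0.825 0.208
-> 556 -209 31 -66.7 len 109 da 0 n 2 rows/call>=1
   0 0 -0.000 0.000 0.000 0.681
   0 0 -0.000 0.000 0.000 0.681
```

```bash
sed -i 's/s\[:,0\]<-.15/s[:,0]<-.203/' tab.py; python3 tab.py
H="python3 -m handwheel"
$H '0 0 0.038 -0.78 -0.475 0 0; 0 0 0.038 -0.78 -0.475 0 0'|tail -3
$H '0 0 0.038 -0.83 -0.38 0 0; 0 0 0.038 -0.83 -0.38 0 0'|tail -0
$H '0 0 0.038 -0.87 -0.28 0 0; 0 0 0.038 -0.87 -0.28 0 0'|tail -0
$H '0 0 0.038 -0.9 -0.17 0 0; 0 0 0.038 -0.9 -0.17 0 0'|tail -0
$H '0 0 0.038 -0.91 -0.06 0 0; 0 0 0.038 -0.91 -0.06 0 0'|tail -3
python3 plan.py '480 -20 190 -30;561 -206 140 -66.7;561 -206 31 -66.7'
```

```text
top 107 [[-0.2299, -0.0052], [-0.2167, 0.002], [-0.2041, 0.0066]]
side 90 [[-0.2289, -0.0044], [-0.2161, 0.003], [-0.2041, 0.0068]]
ft_force: [-0.8, 0.9, -0.4]
opening: 0.0936
grasp_force: 0.0
ft_force: [-0.2, 0.2, 1.4]
opening: 0.0941
grasp_force: 0.0
now t2.65 [400.2 259.7 205.3] yang 39.8 tilt [-0.0004  0.0006] open 94.1 q [ 0.46 -0.08  1.54  0.    1.68 -0.24] f [-0.2  0.2  1.4]
-> 480 -20 190 -30 len 291 da -70 n 4 rows/call>=2
   0 0 0.097 -0.831 -0.368 0.048
   0 0 0.097 -0.903 -0.101 0.048
   0 0 0.097 -0.892 0.174 0.048
   0 0 0.097 -0.799 0.433 0.048
-> 561 -206 140 -66.7 len 209 da -37 n 3 rows/call>=2
   0 0 0.068 -0.502 0.680 0.208
   0 0 0.068 -0.347 0.771 0.208
   0 0 0.068 -0.176 0.827 0.208
-> 561 -206 31 -66.7 len 109 da 0 n 2 rows/call>=1
   0 0 -0.000 0.000 0.000 0.681
   0 0 -0.000 0.000 0.000 0.681Exception ignored on flushing sys.stdout:
BrokenPipeError: [Errno 32] Broken pipe
Exception ignored on flushing sys.stdout:
BrokenPipeError: [Errno 32] Broken pipe
Exception ignored on flushing sys.stdout:
BrokenPipeError: [Errno 32] Broken pipe
```

```bash
H="python3 -m handwheel"
$H '0 0 0.097 -0.83 -0.37 0.05 0; 0 0 0.097 -0.83 -0.37 0.05 0' >/dev/null
$H '0 0 0.097 -0.9 -0.1 0.05 0.2; 0 0 0.097 -0.9 -0.1 0.05 0.2'>/dev/null
$H '0 0 0.097 -0.89 0.17 0.05 0.4; 0 0 0.097 -0.89 0.17 0.05 0.4'>/dev/null
$H '0 0 0.097 -0.8 0.43 0.05 0.4; 0 0 0.097 -0.8 0.43 0.05 0.4'>/dev/null
$H '0 0 0.068 -0.5 0.68 0.21 0.4; 0 0 0.068 -0.5 0.68 0.21 0.4'>/dev/null
$H '0 0 0.068 -0.35 0.77 0.21 0.4; 0 0 0.068 -0.35 0.77 0.21 0.4'>/dev/null
$H '0 0 0.068 -0.18 0.83 0.21 0.4; 0 0 0.068 -0.18 0.83 0.21 0.4'
python3 plan.py '559 -205.5 31 -66.7'
```

```text
t: 4.4
position: [0.5593, -0.2053, 0.1374]
tcp_rot: [[0.919, 0.395, -0.002], [0.395, -0.919, 0.002], [-0.001, -0.003, -1.0]]
ft_force: [0.2, 1.3, -0.0]
opening: 0.0564
grasp_force: 0.0
now t4.40 [ 559.3 -205.3  137.4] yang -66.7 tilt [-0.0024  0.0021] open 56.4 q [-0.45  0.21  1.36  0.    1.57  0.72] f [ 0.2  1.3 -0. ]
-> 559 -205.5 31 -66.7 len 106 da 0 n 2 rows/call>=1
   0 0 -0.000 -0.002 0.001 0.665
   0 0 -0.000 -0.002 0.001 0.665
```

```bash
H="python3 -m handwheel"
$H '0 0 0 0 0 0.66 0.4; 0 0 0 0 0 0.66 0.4' >/dev/null
$H '0 0 0 0 0 0.4 0.4; 0 0 0 0 0 0.66 0.4; 0 0 0 0 0 0.66 0.4'
$H '0 0 0 0 0 0 1; 0 0 0 0 0 0 1; 0 0 0 0 0 0 1; 0 0 0 0 0 0 1; 0 0 0 0 0 0 1' 25
python3 plan.py
```

```text
t: 5.03
position: [0.5588, -0.2037, 0.034]
tcp_rot: [[0.918, 0.397, -0.001], [0.397, -0.918, 0.001], [-0.0, -0.002, -1.0]]
ft_force: [-0.3, 0.1, -0.2]
opening: 0.0566
grasp_force: 0.0
t: 5.65
position: [0.5595, -0.2066, 0.0336]
tcp_rot: [[0.919, 0.395, 0.001], [0.395, -0.919, -0.002], [0.0, 0.003, -1.0]]
ft_force: [0.9, -3.7, -0.2]
opening: 0.0118
grasp_force: 25.0
now t5.65 [ 559.5 -206.6   33.6] yang -66.7 tilt [ 0.0014 -0.0022] open 11.8 q [-0.45  0.28  1.5  -0.    1.36  0.72] f [ 0.9 -3.7 -0.2]
```

Gripped (11.8 mm). Pull about 139 mm along tool -x.

```bash
H="python3 -m handwheel"
$H '0 0 0 -0.2 0 0 1; 0 0 0 -0.45 0 0 1; 0 0 0 -0.7 0 0 1; 0 0 0 -0.9 0 0 1;0 0 0 -0.9 0 0 1' 
$H '0 0 0 -0.25 0 0 1; 0 0 0 -0.5 0 0 1; 0 0 0 -0.7 0 0 1; 0 0 0 -0.8 0 0 1;0 0 0 -0.83 0 0 1;0 0 0 -0.83 0 0 1' 
python3 plan.py
```

```text
t: 6.28
position: [0.4916, -0.236, 0.0337]
tcp_rot: [[0.919, 0.394, -0.0], [0.394, -0.919, -0.003], [-0.001, 0.002, -1.0]]
ft_force: [0.7, -4.7, -0.8]
opening: 0.012
grasp_force: 25.0
t: 7.02
position: [0.4319, -0.2618, 0.0336]
tcp_rot: [[0.919, 0.394, 0.002], [0.394, -0.919, -0.003], [0.0, 0.003, -1.0]]
ft_force: [2.1, -5.7, -2.6]
opening: 0.0122
grasp_force: 25.0
now t7.03 [ 431.9 -261.8   33.6] yang -66.8 tilt [ 0.0017 -0.0027] open 12.2 q [-0.66  0.09  1.72 -0.    1.33  0.51] f [ 2.1 -5.7 -2.6]
```

```bash
H="python3 -m handwheel"
$H '0 0 0 -0.04 0 0 1; 0 0 0 -0.04 0 0 1' 
$H '0 0 0 -0.03 0 0 1; 0 0 0 -0.03 0 0 1'
```

```text
t: 7.28
position: [0.4318, -0.2619, 0.0336]
tcp_rot: [[0.919, 0.395, 0.008], [0.395, -0.919, -0.001], [0.007, 0.004, -1.0]]
ft_force: [9.7, -3.3, -5.0]
opening: 0.0117
grasp_force: 25.0
t: 7.52
position: [0.4317, -0.2619, 0.0337]
tcp_rot: [[0.919, 0.395, 0.012], [0.395, -0.919, 0.001], [0.011, 0.004, -1.0]]
ft_force: [16.3, -0.2, -8.1]
opening: 0.0119
grasp_force: 25.0
```

```bash
H="python3 -m handwheel"
$H '0 0 0 0.07 0 0 1; 0 0 0 0.07 0 0 0.5; 0 0 0 0.07 0 0 0.4; 0 0 0 0.07 0 0 0.4; 0 0 0 0.07 0 0 0.4' 
$H '0 0 0 0 0 -0.6 0.4; 0 0 0 0 0 -1 0.4; 0 0 0 0 0 -1 0.4' >/dev/null
$H '0 0 0 -0.8 0 -0.6 0.4; 0 0 0 -0.8 0 -0.6 0.4; 0 0 0 -0.8 0 -0.6 0.4'
cat > posts.py <<'E'
from h import *
import sys
np.set_printoptions(precision=4,suppress=True)
a=np.radians(23.3); ax=np.array([np.cos(a),np.sin(a)]); ay=np.array([-ax[1],ax[0]])
for n in ('top','side'):
    c=capture(n); save(c,sys.argv[1]+n)
    for th in ('post_1','offcut','post_1_mid','offcut_mid','tray_in'):
        for d in pinpoint(th,c)[:4]:
            w=atz(c,d['location'],.01 if th=='tray_in' else .028); e=w[:2]-[.762,-.119]; print(n,th,np.round(d['location']),round(d['confidence'],2),w,'saw',np.array([e@ax,e@ay]))
    for th in ('post_1','offcut'):
        for d in regions_of(th,c)[:3]:
            P=cloud(c,d['region']); P=P[(P[:,2]>.036)&(P[:,2]<.055)]
            if len(P)<30: continue
            C,s,g=cv2.minAreaRect((P[:,:2]*1000).astype(np.float32)); print(n,'reg',th,round(d['confidence'],2),np.round(C,1),np.round(s,1),round(g,1),'z',np.median(P[:,2]),len(P))
E
python3 posts.py b_
```

```text
t: 8.15
position: [0.4316, -0.26, 0.0334]
tcp_rot: [[0.919, 0.395, -0.0], [0.395, -0.919, 0.0], [-0.0, -0.0, -1.0]]
ft_force: [-0.2, -0.3, 0.6]
opening: 0.0486
grasp_force: 0.0
t: 8.9
position: [0.3727, -0.2857, 0.1611]
tcp_rot: [[0.919, 0.393, 0.001], [0.393, -0.919, 0.0], [0.001, 0.0, -1.0]]
ft_force: [-0.3, 0.9, -0.2]
opening: 0.0564
grasp_force: 0.0
top post_1 [218. 414.] 0.69 [ 0.5871 -0.2559  0.028 ] saw [-0.2148 -0.0566]
top post_1 [242. 426.] 0.6 [ 0.5363 -0.2768  0.028 ] saw [-0.2697 -0.0557]
top offcut [192. 400.] 0.85 [ 0.6407 -0.2321  0.028 ] saw [-0.1562 -0.0559]
top post_1_mid [237. 392.] 0.83 [ 0.5488 -0.208   0.028 ] saw [-0.231   0.0026]
top offcut_mid [205. 386.] 0.72 [ 0.6147 -0.2004  0.028 ] saw [-0.1674 -0.0165]
top offcut_mid [303. 238.] 0.16 [0.4255 0.1008 0.028 ] saw [-0.2221  0.335 ]
top tray_in [232. 387.] 0.93 [ 0.5617 -0.2031  0.01  ] saw [-0.2172  0.002 ]
top reg post_1 0.81 [ 502.4 -237. ] [ 35.  102.3] 34.4 z 0.04397541225133711 866
top reg post_1 0.55 [ 556.6 -212.2] [ 33.9 101.7] 35.0 z 0.04383977586605303 820
top reg offcut 0.74 [ 619.1 -196. ] [38.5
[... 214 characters left out ...]
0.62 [ 0.64   -0.2325  0.028 ] saw [-0.157  -0.0559]
side post_1_mid [139. 281.] 0.57 [ 0.5612 -0.2094  0.028 ] saw [-0.2202 -0.0036]
side post_1_mid [145. 280.] 0.31 [ 0.5667 -0.1874  0.028 ] saw [-0.2064  0.0145]
side offcut_mid [144. 258.] 0.89 [ 0.6139 -0.1973  0.028 ] saw [-0.167  -0.0133]
side tray_in [148. 280.] 0.79 [ 0.5648 -0.1999  0.01  ] saw [-0.2131  0.0037]
side reg post_1 0.66 [ 568. -209.] [ 57.  109.5] 33.7 z 0.04407838815351512 521
side reg post_1 0.66 [ 498.7 -226.7] [ 53.8 124.7] 22.0 z 0.044046411117331596 512
side reg post_1 0.58 [ 539.9 -216.2] [250.5 153. ] 21.9 z 0.04588653307191336 1398
side reg offcut 0.59 [ 617.  -195.3] [39.8 76.8] 37.4 z 0.048133854083283314 499
```

View pics/b_top.png

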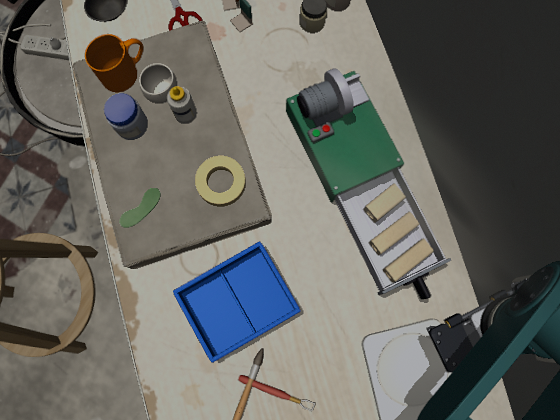

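The tray is right out. It holds the offcut at the rear (205,385), a post in the middle (233,393) and a post in front (258,408); the posts lie about 11° askew, at yaw 34.5°. I take the middle post first.

```bash
python3 plan.py '440 -265 150 -20;557 -212.5 100 34.6;557 -212.5 14 34.6'
```

```text
now t9.70 [ 373.1 -285.5  161.5] yang -66.7 tilt [ 0.0001 -0.    ] open 56.7 q [-0.77 -0.08  1.63  0.    1.6   0.39] f [-0.5 -1.2  1.1]
-> 440 -265 150 -20 len 71 da 47 n 1 rows/call>=5
   0 0 -0.260 0.870 0.095 0.144
-> 557 -212.5 100 34.6 len 138 da 55 n 2 rows/call>=3
   0 0 -0.152 0.558 0.575 0.312
   0 0 -0.152 0.233 0.767 0.312
-> 557 -212.5 14 34.6 len 86 da 0 n 2 rows/call>=1
   0 0 -0.000 0.000 0.000 0.537
   0 0 -0.000 0.000 0.000 0.537
```

```bash
H="python3 -m handwheel"
$H '0 0 -0.26 0.87 0.095 0.14 0.4; 0 0 -0.26 0.87 0.095 0.14 0.45; 0 0 -0.26 0.87 0.095 0.14 0.51; 0 0 -0.26 0.87 0.095 0.14 0.51; 0 0 -0.26 0.87 0.095 0.14 0.51' >/dev/null
$H '0 0 -0.152 0.56 0.575 0.31 0.51;0 0 -0.152 0.56 0.575 0.31 0.51;0 0 -0.152 0.56 0.575 0.31 0.51' >/dev/null
$H '0 0 -0.152 0.23 0.77 0.31 0.51;0 0 -0.152 0.23 0.77 0.31 0.51;0 0 -0.152 0.23 0.77 0.31 0.51;0 0 -0.152 0.23 0.77 0.31 0.51'
python3 plan.py '557 -212.5 55 34.6;557 -212.5 14 34.6'
```

```text
t: 11.2
position: [0.5573, -0.2122, 0.1004]
tcp_rot: [[-0.57, 0.822, -0.0], [0.822, 0.57, 0.0], [0.0, -0.0, -1.0]]
ft_force: [-0.2, 0.1, 0.8]
opening: 0.0465
grasp_force: 0.0
now t11.20 [ 557.3 -212.2  100.4] yang 34.7 tilt [-0.0003  0.0003] open 46.5 q [-0.46  0.23  1.42  0.    1.49 -1.07] f [-0.2  0.1  0.8]
-> 557 -212.5 55 34.6 len 45 da -0 n 1 rows/call>=1
   0 0 0.001 -0.001 -0.006 0.568
-> 557 -212.5 14 34.6 len 41 da 0 n 1 rows/call>=1
   0 0 -0.000 0.000 0.000 0.512
```

```bash
H="python3 -m handwheel"
$H '0 0 0 0 0 0.57 0.51; 0 0 0 0 0 0.57 0.51; 0 0 0 0 0 0.85 0.51; 0 0 0 0 0 1 0.51; 0 0 0 0 0 1 0.51'
$H '0 0 0 0 0 0.075 0.51; 0 0 0 0 0 0.075 0.6; 0 0 0 0 0 0.075 0.8; 0 0 0 0 0 0.075 0.8; 0 0 0 0 0 0.075 0.8' 25
```

```text
t: 11.82
position: [0.5568, -0.2122, 0.0205]
tcp_rot: [[-0.57, 0.822, -0.001], [0.822, 0.57, 0.001], [0.001, -0.0, -1.0]]
ft_force: [-0.6, 0.1, -0.6]
opening: 0.046
grasp_force: 0.0
t: 12.45
position: [0.5572, -0.2125, 0.015]
tcp_rot: [[-0.57, 0.821, 0.0], [0.821, 0.57, -0.0], [-0.0, -0.0, -1.0]]
ft_force: [-1.8, -1.0, 1.0]
opening: 0.0339
grasp_force: 25.0
```

```bash
H="python3 -m handwheel"
$H '0 0 0 0 0 -0.2 0.8; 0 0 0 0 0 -0.6 0.8; 0 0 0 0 0 -1 0.8; 0 0 0 0 0 -1 0.8'
python3 plan.py '540 -160 120 60;451 63.5 95 119.3;451 63.5 9 119.3'
```

```text
t: 12.95
position: [0.5597, -0.2132, 0.0989]
tcp_rot: [[-0.571, 0.821, 0.008], [0.821, 0.571, -0.003], [-0.007, 0.005, -1.0]]
ft_force: [-0.8, -0.3, -1.9]
opening: 0.0339
grasp_force: 25.0
now t12.95 [ 559.7 -213.2   98.9] yang 34.8 tilt [ 0.0078 -0.0032] open 33.9 q [-0.46  0.23  1.42  0.    1.48 -1.07] f [-0.8 -0.3 -1.9]
-> 540 -160 120 60 len 61 da 25 n 1 rows/call>=3
   0 0 -0.140 0.687 0.177 -0.264
-> 451 63.5 95 119.3 len 242 da 59 n 3 rows/call>=2
   0 0 -0.110 0.787 0.621 0.104
   0 0 -0.110 0.530 0.851 0.104
   0 0 -0.110 0.211 0.980 0.104
-> 451 63.5 9 119.3 len 86 da 0 n 2 rows/call>=1
   0 0 -0.000 0.000 0.000 0.537
   0 0 -0.000 0.000 0.000 0.537
```

```bash
H="python3 -m handwheel"
$H '0 0 -0.14 0.69 0.18 -0.26 0.8;0 0 -0.14 0.69 0.18 -0.26 0.8;0 0 -0.14 0.69 0.18 -0.26 0.8' >/dev/null
$H '0 0 -0.11 0.79 0.62 0.1 0.8;0 0 -0.11 0.79 0.62 0.1 0.8;0 0 -0.11 0.79 0.62 0.1 0.8' >/dev/null
$H '0 0 -0.11 0.53 0.85 0.1 0.8;0 0 -0.11 0.53 0.85 0.1 0.8;0 0 -0.11 0.53 0.85 0.1 0.8' >/dev/null
$H '0 0 -0.11 0.21 0.98 0.1 0.8;0 0 -0.11 0.21 0.98 0.1 0.8;0 0 -0.11 0.21 0.98 0.1 0.8;0 0 -0.11 0.21 0.98 0.1 0.8' 
python3 plan.py '451 63.5 45 119.3;451 63.5 10 119.3'
```

```text
t: 14.58
position: [0.4494, 0.0633, 0.0917]
tcp_rot: [[-0.874, -0.486, 0.001], [-0.486, 0.874, -0.001], [-0.0, -0.001, -1.0]]
ft_force: [-0.4, -0.4, -2.1]
opening: 0.0339
grasp_force: 25.0
now t14.57 [449.4  63.3  91.7] yang 119.1 tilt [ 0.0009 -0.0008] open 33.9 q [ 0.02 -0.08  1.76 -0.    1.45 -2.06] f [-0.4 -0.4 -2.1]
-> 451 63.5 45 119.3 len 47 da 0 n 1 rows/call>=1
   0 0 -0.001 -0.018 -0.008 0.584
-> 451 63.5 10 119.3 len 35 da 0 n 1 rows/call>=1
   0 0 -0.000 0.000 0.000 0.438
```

```bash
H="python3 -m handwheel"
$H '0 0 0 -0.02 -0.01 0.4 0.8;0 0 0 -0.02 -0.01 0.7 0.8;0 0 0 -0.02 -0.01 0.9 0.8;0 0 0 -0.02 -0.01 0.95 0.8; 0 0 0 -0.02 -0.01 0.95 0.8'
$H '0 0 0 0 0 0.03 0.8;0 0 0 0 0 0.05 0.8;0 0 0 0 0 0.065 0.8;0 0 0 0 0 0.065 0.8'
```

```text
t: 15.2
position: [0.4508, 0.0645, 0.0159]
tcp_rot: [[-0.872, -0.49, 0.001], [-0.49, 0.872, 0.0], [-0.001, -0.0, -1.0]]
ft_force: [-0.3, -0.4, -1.9]
opening: 0.0337
grasp_force: 25.0
t: 15.7
position: [0.4501, 0.0649, 0.0103]
tcp_rot: [[-0.871, -0.491, 0.0], [-0.491, 0.871, 0.0], [-0.0, 0.0, -1.0]]
ft_force: [0.1, -0.6, -2.6]
opening: 0.0338
grasp_force: 25.0
```

```bash
H="python3 -m handwheel"
for i in 1 ; do $H '0 0 0 0 0 0.01 0.8;0 0 0 0 0 0.01 0.8'|grep -E 'pos|ft'; done
$H '0 0 0 0 0 0.01 0.8;0 0 0 0 0 0.01 0.8'|grep -E 'pos|ft'
```

```text
position: [0.45, 0.0649, 0.0094]
ft_force: [-0.1, 0.1, -1.5]
position: [0.4503, 0.0649, 0.0089]
ft_force: [-0.9, -0.9, -0.2]
```

```bash
H="python3 -m handwheel"
$H '0 0 0 0 0 0.008 0.8;0 0 0 0 0 0.008 0.8'|grep -E 'pos|ft'
$H '0 0 0 0 0 0 0.56;0 0 0 0 0 0 0.52;0 0 0 0 0 0 0.52;0 0 0 0 0 0 0.52' | grep -E 'pos|ft|open'
$H '0 0 0 0 0 -0.3 0.52;0 0 0 0 0 -0.7 0.52;0 0 0 0 0 -1 0.5;0 0 0 0 0 -1 0.5' | grep -E 'pos|ft|open'
python3 plan.py '470 0 100 100;505.5 -235.5 95 34.5;505.5 -235.5 15 34.5'
```

```text
position: [0.4503, 0.0649, 0.0089]
ft_force: [-2.6, -0.3, 4.8]
position: [0.4501, 0.0649, 0.0079]
ft_force: [0.2, -0.1, 0.2]
opening: 0.0453
position: [0.4518, 0.0649, 0.0901]
ft_force: [-0.5, 0.3, -0.1]
opening: 0.047
now t17.45 [451.8  64.9  90.1] yang 119.4 tilt [0.005  0.0002] open 47.0 q [ 0.02 -0.07  1.76  0.    1.45 -2.07] f [-0.5  0.3 -0.1]
-> 470 0 100 100 len 68 da -19 n 1 rows/call>=2
   0 0 0.108 0.200 -0.818 -0.124
-> 505.5 -235.5 95 34.5 len 238 da -65 n 3 rows/call>=3
   0 0 0.121 0.025 -0.992 0.021
   0 0 0.121 -0.346 -0.930 0.021
   0 0 0.121 -0.667 -0.735 0.021
-> 505.5 -235.5 15 34.5 len 80 da 0 n 1 rows/call>=2
   0 0 -0.000 0.000 0.000 1.000
```

```bash
H="python3 -m handwheel"
$H '0 0 0.108 0.2 -0.82 -0.12 0.49;0 0 0.108 0.2 -0.82 -0.12 0.49;0 0 0.108 0.2 -0.82 -0.12 0.49' >/dev/null
python3 posts.py c_ | grep reg
$H '0 0 0.12 0.025 -0.99 0.02 0.49;0 0 0.12 0.025 -0.99 0.02 0.49;0 0 0.12 0.025 -0.99 0.02 0.49' >/dev/null
$H '0 0 0.12 -0.35 -0.93 0.02 0.49;0 0 0.12 -0.35 -0.93 0.02 0.49;0 0 0.12 -0.35 -0.93 0.02 0.49' >/dev/null
$H '0 0 0.12 -0.67 -0.74 0.02 0.49;0 0 0.12 -0.67 -0.74 0.02 0.49;0 0 0.12 -0.67 -0.74 0.02 0.49;0 0 0.12 -0.67 -0.74 0.02 0.49'
python3 plan.py '505 -235.5 55 34.5;505 -235.5 15 34.5'
```

```text
top reg post_1 0.87 [ 502.  -236.1] [ 34.9 100.4] 34.6 z 0.04396063761218595 848
top reg post_1 0.56 [423.8  49.1] [33.6 33.1] 29.3 z 0.03853993861810594 208
top reg offcut 0.89 [ 618.3 -195.2] [38. 77.] 36.3 z 0.04785521532086873 710
side reg post_1 0.77 [ 501.7 -235.5] [33.7 99.4] 35.1 z 0.04423826212149032 481
side reg offcut 0.83 [ 621.3 -199.9] [39.1 89.5] 37.1 z 0.04800124545488989 505
side reg offcut 0.35 [461.1  71.9] [123.2  40.4] 35.0 z 0.03832776839838616 681
t: 19.88
position: [0.5048, -0.234, 0.0928]
tcp_rot: [[-0.581, 0.814, -0.0], [0.814, 0.581, 0.001], [0.001, 0.001, -1.0]]
ft_force: [0.8, 0.1, -0.0]
opening: 0.0478
grasp_force: 0.0
now t19.88 [ 504.8 -234.    92.8] yang 35.5 tilt [-0.0002  0.0011] open 47.8 q [-0.54  0.15  1.53  0.    1.47 -1.16] f [ 0.8  0.1 -0. ]
-> 505 -235.5 55 34.5 len 38 da -1 n 1 rows/call>=1
   0 0 0.006 -0.016 -0.009 0.473
-> 505 -235.5 15 34.5 len 40 da 0 n 1 rows/call>=1
   0 0 -0.000 0.000 0.000 0.500
```

View pics/c_side.png

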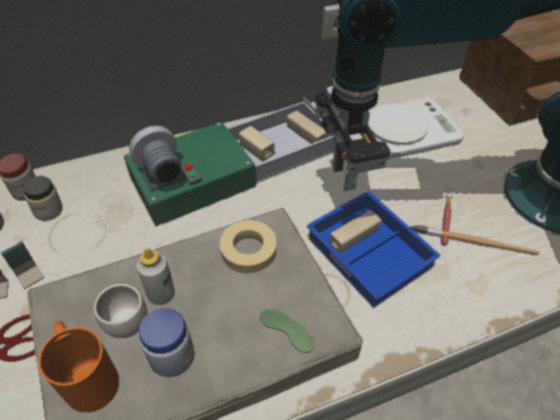

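The first post lies flat in the right lane at (357,231). The front post (306,126) and offcut (257,142) remain in the tray, undisturbed. Now the second post.

```bash
H="python3 -m handwheel"
$H '0 0 0.005 -0.01 0 0.47 0.49; 0 0 0.005 -0.01 0 0.7 0.49; 0 0 0.005 -0.01 0 0.9 0.49; 0 0 0.005 -0.01 0 0.97 0.49; 0 0 0.005 -0.01 0 0.97 0.49'
$H '0 0 0 0 0 0 0.51; 0 0 0 0 0 0 0.6; 0 0 0 0 0 0 0.8; 0 0 0 0 0 0 0.8; 0 0 0 0 0 0 0.8' 25
$H '0 0 0 0 0 -0.2 0.8; 0 0 0 0 0 -0.6 0.8; 0 0 0 0 0 -1 0.8; 0 0 0 0 0 -1 0.8'
python3 plan.py '495 -160 120 50;406.5 144 95 119.3;406.5 144 10 119.3'
```

```text
t: 20.5
position: [0.5073, -0.2356, 0.0163]
tcp_rot: [[-0.566, 0.824, 0.004], [0.824, 0.566, -0.001], [-0.003, 0.003, -1.0]]
ft_force: [4.3, -0.2, 0.9]
opening: 0.0482
grasp_force: 2.5
t: 21.12
position: [0.5045, -0.2362, 0.0147]
tcp_rot: [[-0.563, 0.827, -0.002], [0.827, 0.563, 0.001], [0.002, -0.001, -1.0]]
ft_force: [-1.6, -0.4, 1.6]
opening: 0.0341
grasp_force: 25.0
t: 21.62
position: [0.5076, -0.2376, 0.099]
tcp_rot: [[-0.563, 0.827, 0.007], [0.827, 0.563, -0.003], [-0.007, 0.004, -1.0]]
ft_force: [0.2, 0.3, -2.9]
opening: 0.0338
grasp_force: 25.0
now t21.62 [ 507.6 -237.6   99. ] yang 34.3 tilt [ 0.0069 -0.0033] open 33.8 q [-0.54  0.15  1.52  0.    1.47 -1.14] f [ 0.2  0.3 -2.9]
-> 495 -160 120 50 len 81 da 16 n 1 rows/call>=2
   0 0 -0.087 0.890 0.416 -0.263
-> 406.5 144 95 119.3 len 318 da 69 n 4 rows/call>=2
   0 0 -0.096 0.823 0.550 0.078
   0 0 -0.096 0.621 0.770 0.078
   0 0 -0.096 0.364 0.920 0.078
   0 0 -0.096 0.073 0.987 0.078
-> 406.5 144 10 119.3 len 85 da 0 n 2 rows/call>=1
   0 0 -0.000 0.000 0.000 0.531
   0 0 -0.000 0.000 0.000 0.531
```

```bash
H="python3 -m handwheel"
$H '0 0 -0.087 0.89 0.42 -0.26 0.8;0 0 -0.087 0.89 0.42 -0.26 0.8;0 0 -0.087 0.89 0.42 -0.26 0.8' >/dev/null
$H '0 0 -0.096 0.82 0.55 0.08 0.8;0 0 -0.096 0.82 0.55 0.08 0.8;0 0 -0.096 0.82 0.55 0.08 0.8' >/dev/null
$H '0 0 -0.096 0.62 0.77 0.08 0.8;0 0 -0.096 0.62 0.77 0.08 0.8;0 0 -0.096 0.62 0.77 0.08 0.8' >/dev/null
$H '0 0 -0.096 0.36 0.92 0.08 0.8;0 0 -0.096 0.36 0.92 0.08 0.8;0 0 -0.096 0.36 0.92 0.08 0.8' >/dev/null
$H '0 0 -0.096 0.07 0.99 0.08 0.8;0 0 -0.096 0.07 0.99 0.08 0.8;0 0 -0.096 0.07 0.99 0.08 0.8;0 0 -0.096 0.07 0.99 0.08 0.8'
python3 plan.py '406.5 144 16 119.3'; python3 fit.py | grep rim
```

```text
t: 23.62
position: [0.4072, 0.144, 0.0906]
tcp_rot: [[-0.877, -0.481, 0.001], [-0.481, 0.877, -0.001], [-0.0, -0.001, -1.0]]
ft_force: [-0.4, -1.5, -0.8]
opening: 0.0341
grasp_force: 25.0
now t23.62 [407.2 144.   90.6] yang 118.7 tilt [ 0.0007 -0.0009] open 34.1 q [ 0.21 -0.13  1.81 -0.    1.46 -1.86] f [-0.4 -1.5 -0.8]
-> 406.5 144 16 119.3 len 75 da 1 n 1 rows/call>=2
   0 0 -0.003 0.008 0.004 0.932
top tote rim [453.9 116. ] [212.8 199.3] 28.2 1784
side tote rim [429.  103.2] [160.4 199.7] 29.0 2279
```

```bash
H="python3 -m handwheel"
$H '0 0 -0.003 0 0 0.4 0.8;0 0 -0.003 0 0 0.7 0.8;0 0 -0.003 0 0 0.9 0.8;0 0 -0.003 0 0 0.94 0.8; 0 0 -0.003 0 0 0.94 0.8'|grep -E 'pos|ft'
$H '0 0 0 0 0 0.02 0.8;0 0 0 0 0 0.04 0.8;0 0 0 0 0 0.055 0.8;0 0 0 0 0 0.055 0.8'|grep -E 'pos|ft'
$H '0 0 0 0 0 0.01 0.8;0 0 0 0 0 0.01 0.8'|grep -E 'pos|ft'
```

```text
position: [0.4068, 0.1454, 0.0158]
ft_force: [-0.4, 0.1, -1.0]
position: [0.4061, 0.1456, 0.0108]
ft_force: [-0.2, -0.6, -1.6]
position: [0.4061, 0.1455, 0.01]
ft_force: [0.3, 0.2, -1.6]
```

```bash
H="python3 -m handwheel"
$H '0 0 0 0 0 0.01 0.8;0 0 0 0 0 0.01 0.8'|grep -E 'pos|ft'
$H '0 0 0 0 0 0.007 0.8;0 0 0 0 0 0.007 0.8'|grep -E 'pos|ft'
```

```text
position: [0.4061, 0.1455, 0.0092]
ft_force: [-0.6, 0.4, -0.9]
position: [0.4062, 0.1456, 0.0088]
ft_force: [0.9, 0.2, 0.1]
```

```bash
H="python3 -m handwheel"
$H '0 0 0 0 0 0.004 0.8;0 0 0 0 0 0 0.56;0 0 0 0 0 0 0.52;0 0 0 0 0 0 0.52;0 0 0 0 0 0 0.52' | grep -E 'pos|ft|open'
$H '0 0 0 0 0 -0.3 0.52;0 0 0 0 0 -0.7 0.52;0 0 0 0 0 -1 0.5;0 0 0 0 0 -1 0.5' | grep -E 'pos|ft|open'
sed -i 's/<-.203/<-.345/' tab.py; python3 tab.py
python3 plan.py '420 60 130 60;425 -120 130 -10;431 -261 130 -66.7;431 -261 33.5 -66.7'
```

```text
position: [0.4062, 0.1455, 0.0087]
ft_force: [-0.6, 0.1, 0.3]
opening: 0.0451
position: [0.4078, 0.1459, 0.0907]
ft_force: [0.2, -0.2, -0.4]
opening: 0.0468
top 82 [[-0.3641, -0.0055], [-0.3549, 0.0017], [-0.3459, 0.0065]]
side 60 [[-0.3653, -0.0054], [-0.3557, 0.0031], [-0.3454, 0.0066]]
now t26.82 [405.8 145.5  87.9] yang 119.6 tilt [-0.0008 -0.0001] open 47.0 q [ 0.21 -0.13  1.82  0.    1.45 -1.87] f [-0.9 -0.5  0.1]
-> 420 60 130 60 len 96 da -60 n 2 rows/call>=3
   0 0 0.165 0.186 -0.508 -0.263
   0 0 0.165 -0.091 -0.534 -0.263
-> 425 -120 130 -10 len 180 da -70 n 3 rows/call>=3
   0 0 0.130 -0.393 -0.639 -0.000
   0 0 0.130 -0.614 -0.431 -0.000
   0 0 0.130 -0.735 -0.153 -0.000
-> 431 -261 130 -66.7 len 141 da -57 n 2 rows/call>=3
   0 0 0.158 -0.861 0.190 -0.000
   0 0 0.158 -0.668 0.576 -0.000
-> 431 -261 33.5 -66.7 len 96 da 0 n 2 rows/call>=1
   0 0 -0.000 0.000 0.000 0.603
   0 0 -0.000 0.000 0.000 0.603
```

```bash
H="python3 -m handwheel"
$H '0 0 0.165 0.19 -0.51 -0.26 0.5;0 0 0.165 0.19 -0.51 -0.26 0.5;0 0 0.165 0.19 -0.51 -0.26 0.5' >/dev/null
$H '0 0 0.165 -0.09 -0.53 -0.26 0.5;0 0 0.165 -0.09 -0.53 -0.26 0.5;0 0 0.165 -0.09 -0.53 -0.26 0.4' >/dev/null
$H '0 0 0.13 -0.39 -0.64 0 0.4;0 0 0.13 -0.39 -0.64 0 0.4;0 0 0.13 -0.39 -0.64 0 0.4' >/dev/null
$H '0 0 0.13 -0.61 -0.43 0 0.4;0 0 0.13 -0.61 -0.43 0 0.4;0 0 0.13 -0.61 -0.43 0 0.4' >/dev/null
$H '0 0 0.13 -0.74 -0.15 0 0.4;0 0 0.13 -0.74 -0.15 0 0.4;0 0 0.13 -0.74 -0.15 0 0.4' >/dev/null
$H '0 0 0.158 -0.86 0.19 0 0.4;0 0 0.158 -0.86 0.19 0 0.4;0 0 0.158 -0.86 0.19 0 0.4' >/dev/null
$H '0 0 0.158 -0.67 0.58 0 0.4;0 0 0.158 -0.67 0.58 0 0.4;0 0 0.158 -0.67 0.58 0 0.4;0 0 0.158 -0.67 0.58 0 0.4' >/dev/null
python3 plan.py '436 -259 130 -66.7;436 -259 33.5 -66.7'
```

```text
now t29.57 [ 431.7 -259.9  129.9] yang -66.5 tilt [-0.0005  0.0007] open 56.3 q [-0.65  0.01  1.6   0.    1.53  0.51] f [ 0.2  1.5 -0.3]
-> 436 -259 130 -66.7 len 4 da -0 n 1 rows/call>=1
   0 0 0.001 0.054 0.011 -0.002
-> 436 -259 33.5 -66.7 len 96 da 0 n 2 rows/call>=1
   0 0 -0.000 0.000 0.000 0.603
   0 0 -0.000 0.000 0.000 0.603
```

```bash
H="python3 -m handwheel"
$H '0 0 0.001 0.05 0.01 0.6 0.4; 0 0 0.001 0.05 0.01 0.9 0.4; 0 0 0.001 0.05 0.01 1 0.4' >/dev/null
$H '0 0 0 0 0 0.2 0.4; 0 0 0 0 0 0.2 0.4; 0 0 0 0 0 0.2 0.8; 0 0 0 0 0 0.2 1; 0 0 0 0 0 0.2 1; 0 0 0 0 0 0.2 1; 0 0 0 0 0 0.2 1' 25
$H '0 0 0 0.12 0 0 1; 0 0 0 0.3 0 0 1; 0 0 0 0.5 0 0 1; 0 0 0 0.7 0 0 1; 0 0 0 0.9 0 0 1' |grep -E 'pos|ft|open'
$H '0 0 0 0.2 0 0 1; 0 0 0 0.4 0 0 1; 0 0 0 0.6 0 0 1; 0 0 0 0.8 0 0 1; 0 0 0 0.9 0 0 1' |grep -E 'pos|ft|open'
$H '0 0 0 0.15 0 0 1; 0 0 0 0.3 0 0 1; 0 0 0 0.45 0 0 1; 0 0 0 0.6 0 0 1; 0 0 0 0.68 0 0 1; 0 0 0 0.71 0 0 1; 0 0 0 0.71 0 0 1'
python3 plan.py
```

```text
t: 30.82
position: [0.4354, -0.2603, 0.0344]
tcp_rot: [[0.921, 0.389, 0.0], [0.389, -0.921, -0.0], [0.0, 0.0, -1.0]]
ft_force: [0.2, 0.0, 0.7]
opening: 0.0117
grasp_force: 25.0
position: [0.5028, -0.2311, 0.0344]
ft_force: [-2.9, 2.0, 3.4]
opening: 0.0123
position: [0.5692, -0.2024, 0.0344]
ft_force: [-4.1, 4.5, 4.9]
opening: 0.0118
t: 32.95
position: [0.6215, -0.1798, 0.0344]
tcp_rot: [[0.921, 0.39, 0.001], [0.39, -0.921, 0.003], [0.002, -0.002, -1.0]]
ft_force: [-2.7, 5.6, 3.4]
opening: 0.0117
grasp_force: 25.0
now t32.95 [ 621.5 -179.8   34.4] yang -67.0 tilt [0.0008 0.0028] open 11.7 q [-0.37  0.39  1.35  0.    1.4   0.8 ] f [-2.7  5.6  3.4]
```

```bash
H="python3 -m handwheel"
$H '0 0 0 0.02 0 0 1; 0 0 0 0.04 0 0 1; 0 0 0 0.04 0 0 1'|grep -E 'pos|ft'
$H '0 0 0 0.02 0 0 1; 0 0 0 0.03 0 0 1; 0 0 0 0.03 0 0 1'|grep -E 'pos|ft'
$H '0 0 0 0.02 0 0 1; 0 0 0 0.03 0 0 1; 0 0 0 0.03 0 0 1'|grep -E 'pos|ft'
```

```text
position: [0.6241, -0.1787, 0.0344]
ft_force: [-3.1, 4.9, 4.0]
position: [0.6262, -0.1778, 0.0344]
ft_force: [-3.4, 4.9, 4.1]
position: [0.6271, -0.1774, 0.0344]
ft_force: [-7.0, 4.2, 6.0]
```

```bash
H="python3 -m handwheel"
$H '0 0 0 0.03 0 0 1; 0 0 0 0.03 0 0 1'|grep -E 'pos|ft|rot'
$H '0 0 0 0.03 0 0 1; 0 0 0 0.03 0 0 1'|grep -E 'pos|ft|rot'
```

```text
position: [0.6272, -0.1773, 0.0343]
tcp_rot: [[0.921, 0.389, -0.008], [0.389, -0.921, 0.001], [-0.007, -0.004, -1.0]]
ft_force: [-11.6, 2.6, 9.5]
position: [0.6274, -0.1772, 0.0343]
tcp_rot: [[0.921, 0.389, -0.012], [0.389, -0.921, -0.0], [-0.011, -0.004, -1.0]]
ft_force: [-17.3, 2.0, 12.1]
```

```bash
H="python3 -m handwheel"
$H '0 0 0 -0.05 0 0 1; 0 0 0 -0.05 0 0 1'|grep -E 'pos|ft'
$H '0 0 0 0 0 0 0.6; 0 0 0 0 0 0 0.5; 0 0 0 0 0 0 0.4; 0 0 0 0 0 0 0.4; 0 0 0 0 0 0 0.4'|grep -E 'pos|ft|open'
$H '0 0 0 0 0 -0.5 0.4; 0 0 0 0 0 -1 0.4; 0 0 0 0 0 -1 0.4'|grep -E 'pos|ft'
$H '0 0 0 -0.9 0 -0.5 0.4; 0 0 0 -0.9 0 -0.5 0.4; 0 0 0 -0.9 0 -0.5 0.4'|grep -E 'pos|ft'
$H '0 0 0 -0.9 0 -0.5 0.4; 0 0 0 -0.9 0 -0.5 0.4; 0 0 0 -0.9 0 -0.5 0.4'|grep -E 'pos|ft'
sed -i 's/<-.345/<-.132/' tab.py; python3 tab.py
cat > fin.py <<'E'
from h import *
for n in ('top','side'):
    c=capture(n); save(c,'f_'+n)
    for th,z in (('tape',.074),('rib',.074),('tray_tab',.05),('post_1',.021),('post_1_mid',.021)):
        for d in pinpoint(th,c)[:2]: print(n,th,round(d['confidence'],2),atz(c,d['location'],z).round(4))
E
python3 fin.py; python3 fit.py|grep rim
```

```text
position: [0.6275, -0.1772, 0.0343]
ft_force: [-6.2, 4.8, 6.4]
position: [0.6285, -0.1788, 0.0342]
ft_force: [0.9, -0.5, 0.7]
opening: 0.0554
position: [0.6311, -0.1797, 0.1196]
ft_force: [0.4, 0.1, -0.2]
position: [0.5619, -0.2072, 0.1547]
ft_force: [0.5, 0.6, 0.5]
position: [0.4963, -0.2348, 0.1945]
ft_force: [0.6, 0.1, -0.2]
top 97 [[-0.1564, -0.0052], [-0.1447, 0.0023], [-0.1328, 0.007]]
side 97 [[-0.1578, -0.003], [-0.1445, 0.0047], [-0.1326, 0.008]]
top tape 0.96 [0.6584 0.1341 0.074 ]
top tray_tab 0.61 [ 0.622  -0.1801  0.05  ]
top post_1 0.61 [0.494 0.091 0.021]
top post_1 0.56 [0.4526 0.1562 0.021 ]
top post_1_mid 0.61 [0.4465 0.0638 0.021 ]
top post_1_mid 0.42 [ 0.6356 -0.1812  0.021 ]
side tape 0.8 [0.655  0.1286 0.074 ]
side rib 0.7 [0.607  0.2823 0.074 ]
side tray_tab 0.61 [0.4557 0.186  0.05  ]
side tray_tab 0.52 [ 0.629  -0.1847  0.05  ]
side post_1 0.92 [0.492  0.0861 0.021 ]
side post_1 0.63 [0.4477 0.1659 0.021 ]
side post_1_mid 0.92 [0.4538 0.0636 0.021 ]
top tote rim [453.4 117.2] [213.  198.9] 29.2 3514
side tote rim [429.  103.3] [160.4 200.5] 28.8 3413
```

View pics/f_top.png

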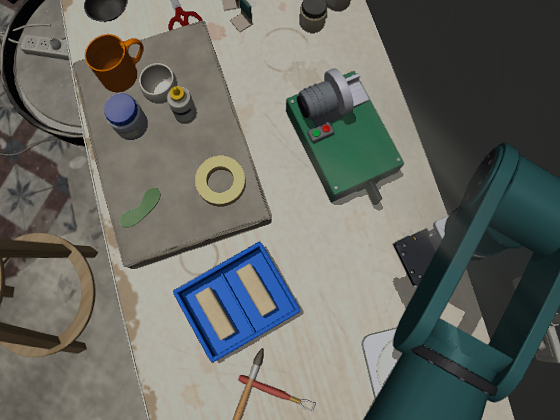

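View pics/f_side.png

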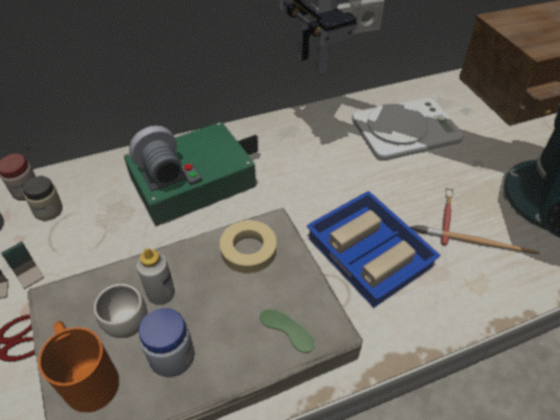

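Both posts lie flat, one in each lane (top view 256,290 and 215,313). The tray is home, with the tab front at -157 mm as expected, and the tape and rib have not moved. The gripper is clear of everything.

```bash
python3 -c "
from plant import bot
print(bot.close_job())"
```

```text
the job is handed in; nothing more can be done
None
```

The job is handed in: both long posts lie flat, one in each lane of the tote, the tray with the offcut is fully home, and the tape roll and rib did not move.

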